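# Unload the moulding station and start the next cycle

## Robot

A 6-joint arm with a two-finger parallel gripper is mounted at the origin on the work surface. World frame = base frame: x ahead of the robot, y to its left, z up, the work surface at z = 0. Lengths are in mm, angles in rad, forces in N, time in s.
With the tool pointing down it reaches from about 350 to 975 mm from the base axis. Payload 7.1 kg.
Tool frame: the origin (TCP) lies midway between the tips of the shut fingers; the grasp point (between the pads) lies 19 mm behind it (ctrl.grip_point_offset is the distance from the TCP to the grasp point, in mm); z points along the fingers, y is the line along which they close (so a half turn about z gives the same grasp; the last joint's range is limited). The gripper opens to 88 mm and grips with 3 to 60 N. Pads are 20 mm wide; open, the fingers measure 115 mm over their backs; the gripper's body (75 mm by 178 mm) begins 61 mm behind the grasp point.
Start: joints at [-1.183, 0.423, 1.63, -0, 1.089, -0.019], TCP at [247.311, -573.971, 222.675] pointing down, gripper open.
Joint ranges: [-3, 3], [-0.9, 2.11], [0.09, 2.58], [-1.31, 4.45], [0.11, 2.69], [-2.54, 2.54]. Speed limits (rad/s): [2.39, 2.39, 3.01, 3.14, 3.14, 3.14].

## Interface

Orientations are given as a rotation vector (axis times angle).
In Python, from workcell import get_obs, optics, close_job, spotter, ctrl gives the robot as it stands. The module is installed in compiled form; this text tells all that it offers.
- The arm moves only by the tool move_arm, never from a script. Its argument "rows" is a list of rows, each a list of 5 numbers: the shift along the tool's x, y, z in cm, then the turn about the tool's z in degrees, then the opening in per cent of the stroke, from 0 (shut) to 100 (fully open). A call has 1 to 10 rows; each row shifts and turns the commanded pose from where the row before left it, along the tool's axes as they then stand; what a row does not reach is not made up. A row lasts 1/8 s, in which the tool goes at most 62.5 mm and 10.7 degrees, less where a joint would pass 70% of its speed; a pose out of reach is approached as far as the arm can. A call with a gripper value outside its range is refused whole. The fingers move at their own pace and stop on an object; the grip force is fixed at half the most. Time passes only in rows, so rows that do not move let the fingers close. It gives the time, the measured TCP pose, the force, the opening and the grip force at its end, in the units of the state.
- get_obs(): the state, without advancing time (a new reading comes with each control period).
- optics.get_image(name): name is "scene" or "top" or "wrist"; returns the picture (420x560x3 uint8, blue, green, red); there is no depth.
- optics.calibration(name): a dict with "camera_matrix" (3x3 intrinsics, pixels), "xyz" and "orientation" of the camera in the world. Camera axes: x right, y down, z forward; pixel columns grow to the right and rows downward; lengths in mm; the calibration is good to about 2 mm. The wrist camera is an equidistant fisheye: a pixel r from the principal point sees the ray r / f radians off the axis. A picture is of the moment at which its call begins: read the wrist's pose just before it. calibration takes no time and is no camera call; for the wrist camera it gives the pose at the moment of the call.
- close_job(): hands the job in; it is judged then, once.
Trained networks look in the newest picture that a camera, given by its name, has taken for a name from the list of things; names that differ only in an ending like _2 or _b are one class to them, and where a whole thing is asked for, a point or a joint stands for the part that bears it (a point fixed in the world has none). Each returns a list of dicts, best first, with "conf" (0 to 1); they miss things now and then, are a little off and sometimes report something else, mostly with a low value. They report only what shows in the picture. A call takes as long as a camera call. They do not tell look-alikes from the thing itself.
- spotter.find_in(camera, label): "point" ([column, row] in pixels, amid what is visible of it).
- spotter.regions_of(camera, label): "region" (420x560 bool, what is visible of it) and "point" ([column, row] in pixels, amid what is visible of it).
The state is a dict: "t": time; "qpos": joint angles; "qvel": joint speeds; "joint_torque": joint torques, N m; "ee_pos": TCP position; "orientation": TCP orientation; "ft_force": force on the tool from outside, world axes, zero at the start; "moment": the same for the moment, N m; "width": finger opening in mm; "grasp_force": force on a finger pad.
Only numpy, scipy, OpenCV 4.12 (cv2) and the standard library are available. Lean on these libraries where they do the work, as an engineer would, in place of code of your own. Each camera call takes 0.05 s, during which the arm holds its last target. There are 200 camera calls.

## Task

Lift the finished teal bracket out of the mould and stand it upright on its base in the blue collecting tray, setting it down rather than dropping it. Only once it stands there, released, press the green start button fully down and let it spring back up. Do not press the red stop button, and leave the bowl, the filament spool and the scraper where they are.

Things in the scene. Friction and masses are not known exactly. Their poses are not given: they have to be found in the camera images.
- bracket: Loose dark teal plastic bracket, about 90 g: base plate 70 (x) x 50 (y) x 12 mm with an upright rib in its middle, 16 mm thick along x, 40 mm long along y, rising 45 mm above the plate (57 mm overall). Origin: centre of the underside; z up. Grip the rib, fingers closing along x. Starts in the mould cavity, axes as the mould's, origin 28 mm above the bench, plate top flush with the mould.
- mould: Lower mould half, a pale bare-aluminium block 130 (x) x 110 (y) x 40 (z) mm fixed to the bench; open pocket in the middle of its top, 73 x 53 mm and 12 mm deep (1.5 mm play all round the bracket's plate). Origin: centre of the underside. It may stand left or right on the bench, turned up to about 0.4 rad.
- tray: Blue open collecting tray fixed to the bench, 160 (x) x 130 (y) mm outside, 22 mm high, walls and floor 4 mm thick. Origin: centre of the underside (inner floor is 4 mm above it). It stands on the other side from the mould, turned up to about 0.4 rad.
- start_top (a point): Centre of the top of the green start button's round cap (30 mm across; the point moves with it). At rest it is 58 mm above the bench and 11 mm proud of its black ring (46 mm across); it goes straight down 7 mm. Both buttons sit on a yellow control box 110 x 160 x 35 mm high, fixed, 84 mm apart; which is at which end changes.
- start (a joint): Travel of the green start button in m: 0 at rest, 0.007 fully down. A spring pushes back with about 1.5 N at the start of the travel and 5 N fully down; it comes back up by itself.
- stop_top (a point): Centre of the top of the red stop button's cap, same size as the green one. Not to be pressed.
- stop (a joint): Travel of the red stop button in m: 0 at rest, 0.007 fully down.
- bowl: Bystander: dark blue printed bowl standing on the bench, 104 mm across, 50 mm high. Origin: centre of the underside.
- spool: Bystander: small filament spool lying flat, black flanges and orange filament, 110 mm across, 50 mm high. Origin: centre of the underside.
- scraper: Bystander: scraper with an orange handle lying across the bench beyond the control box, about 200 mm long along its x. Origin: middle of the underside.
Mind the look-alikes: they are no part of the job. There is more than one size of the bracket; the job needs the larger. Several things have the shape of the tray; the one meant has the colours described above.

How it is judged (in metres and radians):
On the way, in this order (a step that is already met when the one before it is completed fails the run):
1. the bracket is lifted clear of the mould (z of bracket in the frame of mould above 0.042 m), for 0.05 s.
2. the bracket stands upright on the floor of the tray, at rest and let go (z of bracket in the frame of tray between 0.001 and 0.008 m and x of bracket in the frame of tray between -0.07 and 0.07 m and y of bracket in the frame of tray between -0.055 and 0.055 m and angle between bracket's own z axis and vertical below 0.1 rad and linear speed of bracket below 0.02 m/s and contact force between bracket and the fingers below 0.05 N), for 0.2 s.
3. the green start button is fully down (at least 6 mm of its 7 mm) (value of joint start above 0.006 m), for 0.05 s.
At the end, for the whole second after the job is handed in: The bracket stands upright (within 0.1 rad) on the floor of the tray, at rest and let go, and both buttons are back up (within 1 mm) after the green one was pressed fully down (all of step 2 and value of joint each of start, stop below 0.001 m); the robot touches nothing.
It fails at once if the start button is pressed more than 2 mm while the bracket is not standing in the tray (value of joint start above 0.002 m and not (z of bracket in the frame of tray between 0.001 and 0.008 m and x of bracket in the frame of tray between -0.07 and 0.07 m and y of bracket in the frame of tray between -0.055 and 0.055 m and angle between bracket's own z axis and vertical below 0.1 rad)).
It fails at once if the red stop button is pressed more than 2 mm (value of joint stop above 0.002 m).
It fails at once if the bracket is dropped or thrown: not touched by the fingers and faster than 0.5 m/s (a fall of about 13 mm) (contact force between bracket and the fingers below 0.02 N and linear speed of bracket above 0.5 m/s).
It fails at once if the bowl, the spool or the scraper is moved more than 15 mm (distance of any of bowl, spool, scraper from where it was at the start of the episode above 0.015 m).
It also fails if it takes over 56 s, if anything falls off the work surface, if the arm or the gripper's body presses on something with over 40 N, if the wrist force passes 120 N, or if a joint passes its speed limit or range.

## Working session

There is one attempt and no reset: what is moved stays moved. The work goes in short steps, Python scripts to look and compute and a tool call to move; the robot and the scene stay as the last step left them, time stands still between calls to the robot, and variables do not carry over. Pictures are saved under pics/ and viewed, at most 10 in all, crops included, and the job is handed in when it is done.

Besides the shell and the picture viewer there is one more tool, called after "Request:" as name(argument=value, ...), one argument or row to a line, values as JSON. move_arm: Moves the arm, as the interface text tells. Its arguments: {"type":"object","properties":{"rows":{"type":"array","items":{"type":"array","items":{"type":"number"}}}},"required":["rows"]}

```bash
mkdir -p pics
cat > h.py <<'E'
import numpy as np, cv2
from scipy.spatial.transform import Rotation as R
from workcell import get_obs, optics, close_job, spotter, ctrl
def ray(c,px):
    k=optics.calibration(c);K=np.array(k["camera_matrix"]);o=np.array(k["orientation"],float)
    M=o if o.shape==(3,3) else R.from_rotvec(o).as_matrix()
    v=np.array([(px[0]-K[0,2])/K[0,0],(px[1]-K[1,2])/K[1,1]])
    if c=="wrist":
        r=np.hypot(*v); d=np.array([*(v/max(r,1e-9)*np.sin(r)),np.cos(r)])
    else: d=np.array([*v,1])
    return np.array(k["xyz"],float),M@d
def at(c,px,z):
    p,d=ray(c,px); return (p+d*(z-p[2])/d[2])[:2]
E
python3 - <<'E'
from h import *
a=optics.get_image("top");b=optics.get_image("scene")
cv2.imwrite("pics/top.png",a);cv2.imwrite("pics/scene.png",b)
print(optics.calibration("top"),get_obs())
H=dict(bracket=57,mould=40,tray=4,start_top=58,stop_top=58,bowl=50,spool=50,scraper=10)
for n,z in H.items():
    for c in("top","scene"):
        for r in spotter.find_in(c,n)[:4]: print(n,c,np.round(r["point"]),round(r["conf"],2),np.round(at(c,r["point"],z)))
E
```

```text
{'camera_matrix': array([[432.15096942,   0.        , 274.39377831],
       [  0.        , 432.15096942, 207.04104003],
       [  0.        ,   0.        ,   1.        ]]), 'xyz': array([ 305.56931272,  -30.90375337, 1076.91216532]), 'orientation': array([-2.10797468,  2.15292918, -0.23210953])} {'t': 0.1, 'qpos': array([-1.18298675e+00,  4.23778859e-01,  1.63060334e+00,  2.65530741e-05,
        1.08858823e+00, -1.89806198e-02]), 'qvel': array([-0.00133134, -0.00249338, -0.00148956, -0.0007297 , -0.00085276,
       -0.00085932]), 'joint_torque': array([-7.76388788e-04, -5.45614493e+01, -2.74325216e+01,  6.44658459e-02,
        1.87762961e-02, -3.67353482e-05]), 'ee_pos': array([ 247.14280199, -573.51835703,  221.97443418]), 'orientation': array([-3.07550639e+00, -6.34294477e-01,  3.60381797e-04]), 'ft_force': array([-0.13834888,  0.14803673,  0.49563312]), 'moment': array([ 0.00212776,  0.05071081, -0.00026466]), 'grasp_force': 0.0, 'width': 88.04212758350617}
bracket top [360. 228.] 0.8 [ 451. -262.]
bracket top [398. 190.] 0.73 [ 541. -360.]
bracket top [263. 210.] 0.52 [498. -29.]
[... 160 characters left out ...]
504.  47.]
mould top [356. 118.] 0.34 [ 737. -272.]
mould scene [198. 295.] 0.78 [ 491. -275.]
tray top [143. 218.] 0.58 [494. 270.]
tray top [140. 128.] 0.5 [733. 287.]
tray scene [338. 145.] 0.83 [489. 278.]
tray scene [275. 109.] 0.7 [268. 284.]
start_top top [227. 209.] 0.65 [502.  57.]
start_top scene [294. 192.] 0.45 [505.  49.]
stop_top top [260. 211.] 0.6 [495. -23.]
stop_top scene [268. 218.] 0.63 [500. -45.]
bowl top [138. 129.] 0.85 [711. 278.]
bowl scene [416. 178.] 0.6 [717. 267.]
spool top [357. 120.] 0.86 [ 727. -271.]
spool top [235. 126.] 0.58 [716.  35.]
spool top [140. 127.] 0.18 [716. 271.]
scraper top [238. 126.] 0.7 [731.  31.]
scraper scene [361. 259.] 0.69 [718.  18.]
```

View pics/top.png

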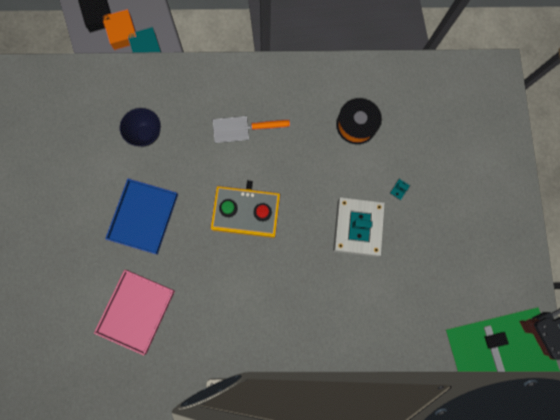

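View pics/scene.png

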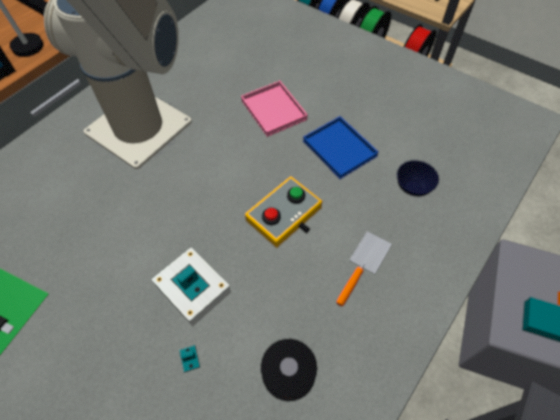

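Run:
```python
from h import *
a=cv2.imread("pics/top.png")
cv2.imwrite("pics/crop.png",cv2.resize(a[160:290,290:450],None,fx=4.5,fy=4.5,interpolation=cv2.INTER_CUBIC))
```

```text
(no output)
```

View pics/crop.png

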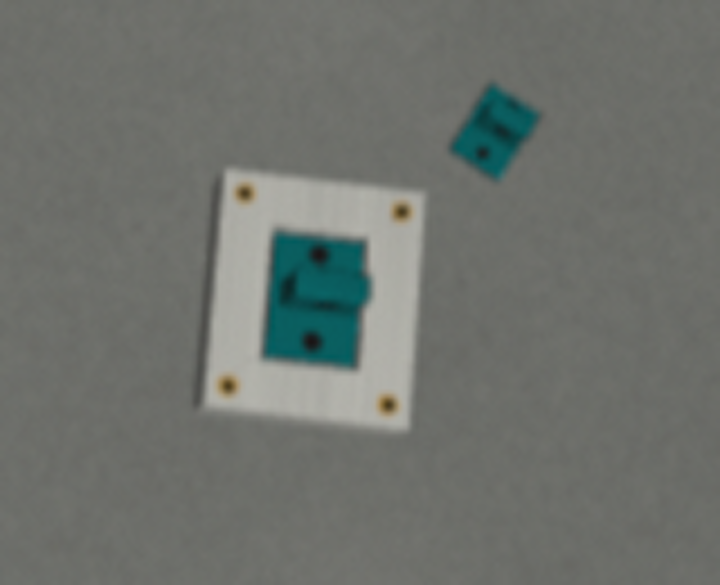

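The top view shows three bracket-like things: the large one in the mould (360,228), a small loose one (400,189), and a teal item off the bench (145,42). I choose the one in the mould, and the close crop confirms it sits in the aluminium block. There are two trays, blue (143,216) and pink (135,312), and I choose the blue. Green is at (228,208) and red at (262,212).

```bash
cat > plan.py <<'E'
from h import *
def ang(v): return np.degrees(np.arctan2(v[1],v[0]))
def tool(o=None):
    o=o or get_obs(); M=R.from_rotvec(o["orientation"]).as_matrix()
    return np.array(o["ee_pos"]),M
def rel(target,ydir):
    "needed shift in tool axes (cm) for current orientation, turn (deg) so tool y is along world angle ydir (deg)"
    p,M=tool(); d=M.T@(np.array(target)-p)/10
    t=ang(M[:2,1]); e=(ydir-t+90)%180-90   # world ccw
    print("ee",np.round(p,1),"shift cm",np.round(d,2),"yaw tool y",round(t,1),"turn about tool z",round(-e,1))
E
python3 - <<'E'
from plan import *
P={k:at("top",(290+(x+.5)/4.5-.5,160+(y+.5)/4.5-.5),40) for k,x,y in[("TL",245,193),("TR",401,211),("BL",228,385),("BR",388,404)]}
c=sum(P.values())/4; print("mould",c, ang(P["TL"]-P["BL"]),ang(P["TR"]-P["BR"]),ang(P["TL"]-P["TR"])-90,[np.round(v) for v in P.values()])
a=cv2.imread("pics/top.png");hsv=cv2.cvtColor(a,cv2.COLOR_BGR2HSV)
m=cv2.inRange(hsv,(100,120,60),(125,255,255));n,l,s,cc=cv2.connectedComponentsWithStats(m);i=1+s[1:,4].argmax();print(cc[i],s[i])
box=cv2.boxPoints(cv2.minAreaRect(np.argwhere(l==i)[:,::-1].astype(np.float32)))
B=np.array([at("top",p,22) for p in box]);print("tray",B.mean(0),B,[np.linalg.norm(B[j]-B[j-1]) for j in(0,1)],[ang(B[j]-B[j-1]) for j in(0,1)])
for nme,lo,hi in(("green",(45,100,60),(80,255,255)),("red",(0,0,0),(0,0,0))):
    m=cv2.inRange(hsv,lo,hi);m[:,320:]=0;m[:,:200]=0
    n,l,s,cc=cv2.connectedComponentsWithStats(m)
    if n>1:i=1+s[1:,4].argmax();print(nme,cc[i],s[i],at("top",cc[i],56))
rel([*c,150],ang(P["TL"]-P["BL"])/2+ang(P["TR"]-P["BR"])/2)
print(tool()[1].round(2))
E
```

```text
mould [ 458.04612185 -265.01769366] -8.065408810699342 -7.7821475595804435 -7.793893790712275 [array([ 516., -230.]), array([ 505., -315.]), array([ 412., -215.]), array([ 400., -300.])]
[141.39397485 215.88885639] [ 106  179   71   75 3419]
tray [497.95838875 270.0532956 ] [[442.10706484 355.43258317]
 [599.03404087 311.66657651]
 [552.75482647 182.93555885]
 [397.93762281 230.17846387]] [np.float64(132.81390744037887), np.float64(162.91574247191627)] [np.float64(70.57538072093689), np.float64(-15.58347236883018)]
green [227.24285714 206.92142857] [221 201  13  13 140] [507.54874251  55.486115  ]
ee [ 247.3 -573.9  222.7] shift cm [ 31.58 -20.03   7.27] yaw tool y -66.7 turn about tool z -58.8
[[ 0.92  0.4  -0.  ]
 [ 0.4  -0.92  0.  ]
 [-0.   -0.   -1.  ]]
```

Request:
move_arm(
  rows=[
    [3.95,-2.5,0,0,100],
    [3.95,-2.5,0,0,100],
    [3.95,-2.5,0,0,100],
    [3.95,-2.5,0,0,100],
    [3.95,-2.5,0,0,100],
    [3.95,-2.5,0,0,100],
    [3.95,-2.5,0,0,100],
    [3.95,-2.5,0,0,100],
  ],
)

```text
t: 1.9
ee_pos: [459.2, -264.0, 222.9]
orientation: [3.076, 0.634, 0.001]
ft_force: [0.9, 0.3, 0.2]
width: 87.6
grasp_force: 0.0
```

Request:
move_arm(
  rows=[
    [0,0,0,-9.8,100],
    [0,0,0,-9.8,100],
    [0,0,0,-9.8,100],
    [0,0,0,-9.8,100],
    [0,0,0,-9.8,100],
    [0,0,0,-9.8,100],
    [0,0,1,0,100],
    [0,0,0,0,100],
  ],
)

```text
t: 2.9
ee_pos: [457.8, -264.9, 211.6]
orientation: [-2.371, -2.058, 0.001]
ft_force: [0.4, 0.9, 0.6]
width: 87.7
grasp_force: 0.0
```

Run:
```python
from plan import *
cv2.imwrite("pics/w1.png",optics.get_image("wrist"))
rel([458,-265,46],-7.9)
print(optics.calibration("wrist"))
```

```text
ee [ 458.  -265.   212.1] shift cm [-0.000e+00  1.000e-02  1.661e+01] yaw tool y -8.0 turn about tool z -0.1
{'camera_matrix': array([[325.1922621 ,   0.        , 279.42399671],
       [  0.        , 325.1922621 , 206.9846709 ],
       [  0.        ,   0.        ,   1.        ]]), 'xyz': array([ 469.39106177, -187.90933248,  374.45730454]), 'orientation': array([ 2.85136618, -0.20179819, -0.03083544])}
```

View pics/w1.png

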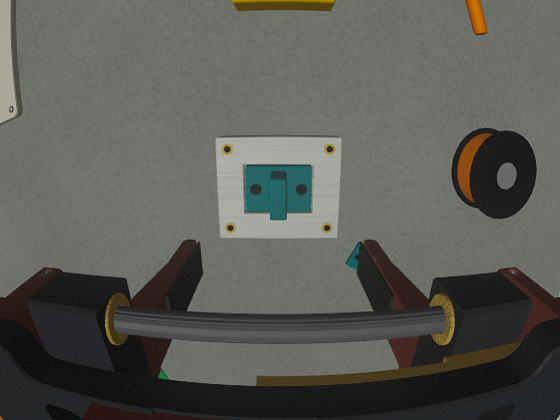

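Wrist view: the bracket is in the mould. The screws are at (227,149), (330,149), (230,228) and (327,228), and the rib is at about (278,195).

Run:
```python
from plan import *
P=[at("wrist",p,40) for p in[(227,149),(330,149),(230,228),(327,228)]]
print(np.round(P,1),np.mean(P,0),ang(P[1]-P[0]),ang(P[3]-P[2]))
print("rib top ends",at("wrist",(279,178),85),at("wrist",(278,213),85))
```

```text
[[ 410.2 -214.7]
 [ 515.9 -229.8]
 [ 397.8 -300.6]
 [ 503.7 -315.6]] [ 456.88879399 -265.18779299] -8.119143960382027 -8.071376500270413
rib top ends [ 460.56774489 -244.28188679] [ 454.95170758 -277.01430531]
```

Request:
move_arm(
  rows=[
    [0,0,4.0,0,100],
    [0,0,4.0,0,100],
    [0,0,4.0,0,100],
    [0,0,2.5,0,100],
    [0,0,1.9,0,100],
    [0,0,0,0,100],
  ],
)

```text
t: 3.7
ee_pos: [457.6, -264.8, 47.5]
orientation: [-2.369, -2.06, 0.001]
ft_force: [0.2, -0.1, -0.1]
width: 87.7
grasp_force: 0.0
```

Request:
move_arm(
  rows=[
    [0,0,0,0,0],
    [0,0,0,0,0],
    [0,0,0,0,0],
    [0,0,0,0,0],
    [0,0,0,0,0],
    [0,0,0,0,0],
  ],
)

```text
t: 4.45
ee_pos: [458.4, -265.3, 48.7]
orientation: [2.369, 2.063, 0.0]
ft_force: [-0.7, 0.4, -0.6]
width: 31.4
grasp_force: 0.0
```

Request:
move_arm(
  rows=[
    [0,0,0,0,0],
    [0,0,0,0,0],
    [0,0,0,0,0],
    [0,0,0,0,0],
    [0,0,0,0,0],
  ],
)

```text
t: 5.08
ee_pos: [457.6, -265.0, 48.6]
orientation: [-2.368, -2.062, 0.001]
ft_force: [-4.9, 0.5, 5.5]
width: 15.9
grasp_force: 30.0
```

Request:
move_arm(
  rows=[
    [0,0,-0.5,0,0],
    [0,0,-1,0,0],
    [0,0,-1.5,0,0],
    [0,0,-3,0,0],
    [0,0,-4,0,0],
    [0,0,-4,0,0],
    [0,0,0,0,0],
  ],
)

```text
t: 5.95
ee_pos: [461.0, -266.7, 193.0]
orientation: [2.362, 2.058, 0.005]
ft_force: [1.4, 0.6, -1.0]
width: 15.9
grasp_force: 30.0
```

Run:
```python
from plan import *
o=get_obs();print(o["width"],o["grasp_force"],o["qpos"])
rel([498,270,186],-15.8)
cv2.imwrite("pics/w2.png",optics.get_image("wrist"))
```

```text
15.92007920345991 29.996659755706787 [-5.46877409e-01  3.23342484e-01  1.86415671e+00  2.05178470e-04
  9.45030721e-01 -4.09356488e-01]
ee [ 461.  -266.7  193. ] shift cm [53.67 -3.71  0.49] yaw tool y -7.9 turn about tool z 7.9
```

View pics/w2.png

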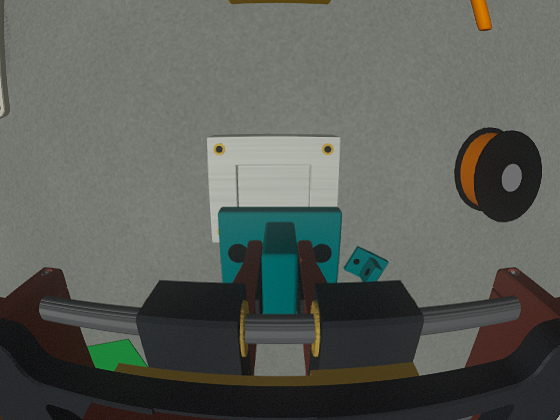

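The bracket is held level and square at (280,260), and the mould pocket is empty. I'm carrying it to the tray.

Request:
move_arm(
  rows=[
    [1.5,-0.1,0,0,0],
    [3,-0.2,0,0,0],
    [4.3,-0.3,0,0,0],
    [4.5,-0.3,0,0,0],
    [4.5,-0.3,0,0,0],
    [4.5,-0.3,0,0,0],
    [4.5,-0.3,0,0,0],
    [4.5,-0.3,0,0,0],
  ],
)

```text
t: 7.0
ee_pos: [479.1, 49.8, 187.3]
orientation: [-2.367, -2.062, 0.003]
ft_force: [-0.4, 0.4, -1.0]
width: 15.9
grasp_force: 30.0
```

Request:
move_arm(
  rows=[
    [4.5,-0.3,0,0,0],
    [4.5,-0.3,0,0,0],
    [4.5,-0.3,0,0,0],
    [4.2,-0.3,0,0,0],
    [3,-0.2,0,0,0],
    [1.7,-0.1,0,0,0],
    [0,0,0,4,0],
    [0,0,0,4,0],
    [0,0,0,0,0],
  ],
)

```text
t: 8.12
ee_pos: [495.7, 271.2, 187.8]
orientation: [-2.507, -1.893, 0.003]
ft_force: [-0.5, 0.2, -1.0]
width: 15.8
grasp_force: 30.0
```

Run:
```python
from plan import *
o=get_obs();print(o["width"],o["grasp_force"])
rel([498,270,24.5],-15.8)
cv2.imwrite("pics/w3.png",optics.get_image("wrist"))
```

```text
15.771217263984688 29.99696373939514
ee [495.7 271.2 187.8] shift cm [-0.03  0.28 16.33] yaw tool y -15.9 turn about tool z -0.1
```

View pics/w3.png

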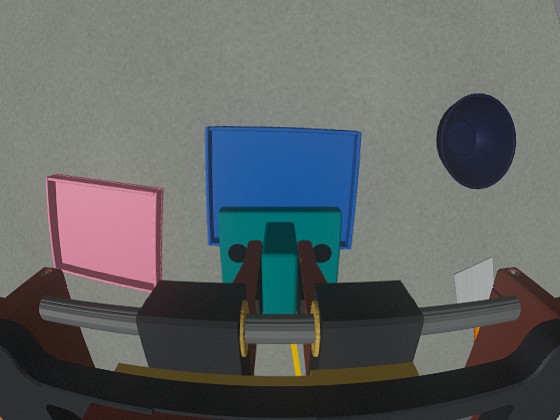

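Blue tray corners are at (206,127), (361,132), (208,244) and (352,247). The bracket is centred over it, so I'm lowering.

Request:
move_arm(
  rows=[
    [0,0.2,2,0,0],
    [0,0,4,0,0],
    [0,0,4,0,0],
    [0,0,3,0,0],
    [0,0,1.6,0,0],
    [0,0,0.8,0,0],
    [0,0,0.4,0,0],
    [0,0,0.2,0,0],
    [0,0,0,0,0],
  ],
)

```text
t: 9.3
ee_pos: [498.8, 271.2, 29.3]
orientation: [2.507, 1.893, 0.002]
ft_force: [0.7, 0.9, -1.0]
width: 15.9
grasp_force: 30.0
```

Request:
move_arm(
  rows=[
    [0,0,0.2,0,0],
    [0,0,0.1,0,0],
    [0,0,0,0,0],
    [0,0,0,0,0],
  ],
)

```text
t: 9.8
ee_pos: [498.4, 271.1, 25.7]
orientation: [-2.507, -1.893, -0.0]
ft_force: [-0.1, -0.0, -0.8]
width: 15.7
grasp_force: 30.0
```

Request:
move_arm(
  rows=[
    [0,0,0.1,0,0],
    [0,0,0,0,0],
    [0,0,0,0,0],
  ],
)

```text
t: 10.18
ee_pos: [498.4, 271.0, 24.7]
orientation: [-2.507, -1.893, 0.0]
ft_force: [0.1, 0.8, -1.4]
width: 15.5
grasp_force: 30.0
```

Request:
move_arm(
  rows=[
    [0,0,0.1,0,0],
    [0,0,0,0,0],
    [0,0,0,0,0],
  ],
)

```text
t: 10.55
ee_pos: [498.4, 271.0, 24.6]
orientation: [2.507, 1.893, 0.0]
ft_force: [-2.3, -1.5, 9.1]
width: 15.9
grasp_force: 30.0
```

The 9 N force shows contact with the floor, so I'm releasing.

Request:
move_arm(
  rows=[
    [0,0,0,0,20],
    [0,0,0,0,40],
    [0,0,0,0,60],
    [0,0,0,0,90],
    [0,0,0,0,90],
    [0,0,0,0,90],
    [0,0,0,0,90],
    [0,0,0,0,90],
  ],
)

```text
t: 11.55
ee_pos: [498.4, 271.0, 23.7]
orientation: [2.507, 1.893, -0.0]
ft_force: [-0.0, 0.2, -0.1]
width: 78.4
grasp_force: 0.0
```

Request:
move_arm(
  rows=[
    [0,0,-1,0,90],
    [0,0,-3,0,90],
    [0,0,-5,0,90],
    [0,0,-5,0,90],
    [0,0,0,0,0],
    [0,0,0,0,0],
    [0,0,0,0,0],
  ],
)

```text
t: 12.42
ee_pos: [497.5, 270.5, 162.4]
orientation: [-2.507, -1.893, 0.004]
ft_force: [-0.4, 0.1, -0.1]
width: 52.7
grasp_force: 0.0
```

Run:
```python
from plan import *
o=get_obs();print(o["width"],o["grasp_force"],o["ee_pos"])
rel([505,56,120],-15.8)
a=optics.get_image("wrist");cv2.imwrite("pics/w4.png",a)
```

```text
52.69136331116992 0.0 [497.46776628 270.53944316 162.40405017]
ee [497.5 270.5 162.4] shift cm [-20.42   6.61   4.26] yaw tool y -15.9 turn about tool z -0.1
```

View pics/w4.png

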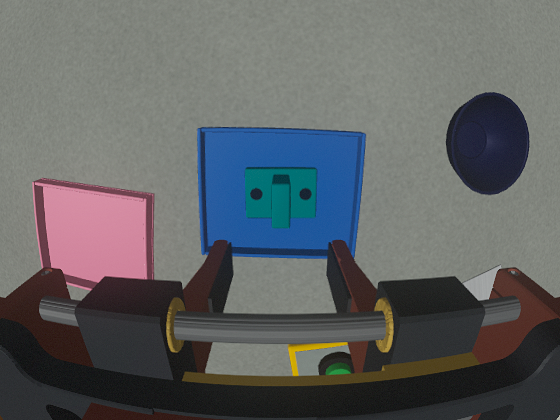

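The bracket stands upright at (281,195), centred in the blue tray and released. Green shows at (338,370).

Request:
move_arm(
  rows=[
    [-2.4,0.6,0,0,0],
    [-4,1.3,0,0,0],
    [-4,1.3,0,0,0],
    [-4,1.3,0,0,0],
    [-4,1.3,0,0,0],
    [-2,0.8,0,0,0],
    [0,0,0,0,0],
    [0,0,0,0,0],
  ],
)

```text
t: 13.48
ee_pos: [505.7, 57.2, 163.1]
orientation: [-2.507, -1.892, 0.001]
ft_force: [-0.1, -0.5, -0.7]
width: 0.8
grasp_force: 0.0
```

Run:
```python
from plan import *
a=optics.get_image("wrist");cv2.imwrite("pics/w5.png",a)
print(get_obs()["width"])
for n in("start_top","stop_top"):
    for c in("wrist","scene"):
        if c=="scene": optics.get_image(c)
        for r in spotter.find_in(c,n)[:2]: print(n,c,np.round(r["point"]),round(r["conf"],2),at(c,r["point"],56).round(1))
m=cv2.inRange(cv2.cvtColor(a,cv2.COLOR_BGR2HSV),(45,100,60),(80,255,255))
n,l,s,cc=cv2.connectedComponentsWithStats(m)
for i in range(1,n):
    if s[i,4]>50: print(cc[i],s[i],at("wrist",cc[i],57))
rel([507,56,65],-15.8)
```

```text
0.3760681187141558
start_top wrist [281. 206.] 0.65 [507.   57.2]
start_top scene [350. 153.] 0.71 [546.5 232.8]
start_top scene [295. 192.] 0.54 [507.2  52.7]
stop_top scene [267. 213.] 0.59 [489.1 -34.4]
[281.56102784 206.8875803 ] [265 190  34  35 934] [507.5992537   56.34164035]
ee [505.9  57.3 163.7] shift cm [-0.09  0.14  9.87] yaw tool y -15.8 turn about tool z -0.0
```

View pics/w5.png

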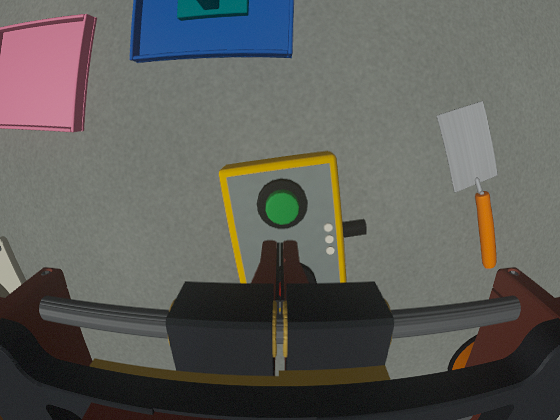

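Green is at (281,207), which puts it directly under the closed fingers. The red button is hidden near (305,270), well clear.

Request:
move_arm(
  rows=[
    [-0.1,0.2,3,0,0],
    [0,0,4,0,0],
    [0,0,2.9,0,0],
    [0,0,0.8,0,0],
    [0,0,0.4,0,0],
    [0,0,0.2,0,0],
    [0,0,0,0,0],
    [0,0,0,0,0],
  ],
)

```text
t: 14.82
ee_pos: [507.8, 55.3, 51.5]
orientation: [2.507, 1.893, 0.001]
ft_force: [-3.7, 0.4, 3.7]
width: 0.6
grasp_force: 2.4
```

Request:
move_arm(
  rows=[
    [0,0,0.1,0,0],
    [0,0,0.1,0,0],
    [0,0,0,0,0],
    [0,0,0,0,0],
  ],
)

```text
t: 15.32
ee_pos: [508.0, 55.4, 50.9]
orientation: [2.507, 1.893, 0.001]
ft_force: [-10.7, 0.1, 27.2]
width: 0.8
grasp_force: 13.7
```

The 27 N force shows the button is bottomed out, so I'm retreating.

Request:
move_arm(
  rows=[
    [0,0,-0.5,0,0],
    [0,0,-2,0,0],
    [0,0,-4,0,0],
    [0,0,-4,0,0],
    [0,0,0,0,0],
    [0,0,0,0,0],
    [0,0,0,0,0],
    [0,0,0,0,0],
  ],
)

```text
t: 16.32
ee_pos: [507.1, 55.2, 152.6]
orientation: [-2.506, -1.892, 0.002]
ft_force: [0.3, -0.0, 0.1]
width: 0.3
grasp_force: 0.0
```

Run:
```python
from plan import *
cv2.imwrite("pics/end.png",optics.get_image("scene")[60:260,180:480].repeat(2,0).repeat(2,1))
```

```text
(no output)
```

View pics/end.png

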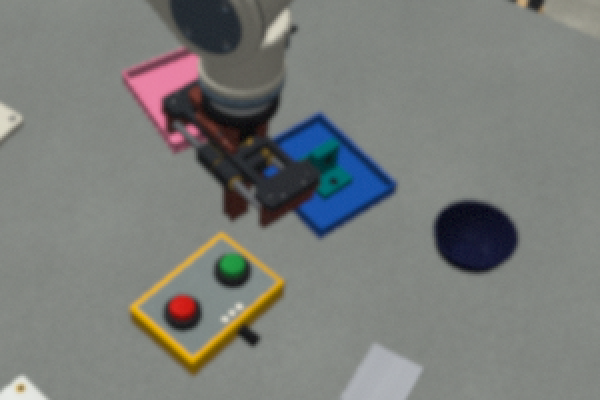

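The bracket stands in the blue tray at (330,170), the green button (232,266) and red button (183,308) are both up, and the arm is clear.

```bash
python3 -c "from h import *; print(close_job())"
```

```text
the job is handed in; nothing more can be done
None
```

The teal bracket stands upright and released in the blue tray, the green start button was then pressed until it bottomed out and is back up, and the job is handed in at about 16 s; no verdict was returned.

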